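Read a batch of sample cartridges on the hand-turned carousel

ROBOT

A 7-joint arm with a two-finger parallel gripper is mounted at the origin on the work surface. World frame = base frame: x ahead of the robot, y to its left, z up, the work surface at z = 0. Lengths are in m, angles in rad, forces in N, time in s.
With the tool pointing down it reaches from about 0.425 to 0.925 m from the base axis. Payload 6.8 kg.
Tool frame: the origin (TCP) lies on the centre line of the jaws, within the pads' length; the fingertips stand 14 mm ahead of it and the grasp point (between the pads) lies 5 mm behind it (r.tip_extent is the distance from the TCP to the fingertips, in m); z points along the fingers, y is the direction in which the jaws open and shut (so a half turn about z gives the same grasp; the last joint's range is limited). The gripper opens to 88 mm and grips with 3 to 60 N. Pads are 20 mm wide; open, the fingers measure 115 mm over their backs; the gripper's body (75 mm by 178 mm) begins 61 mm behind the grasp point.
Start: joints at [-1.334, 0.477, 0.022, 1.555, -0.011, 1.109, -0.083], TCP at [0.228, 0.635, 0.237] pointing down, gripper open.
Joint ranges: [-2.96, 2.96], [-0.34, 2.1], [-1.41, 1.46], [0.24, 2.44], [-1.37, 4.51], [0.17, 1.92], [-2.96, 2.96]. Speed limits (rad/s): [2.39, 2.39, 3.14, 3.14, 3.14, 3.14, 3.14].

INTERFACE

Orientations are given as a unit quaternion [x, y, z, w].
In Python, from plant import r, eoat, optics, ticket gives the robot as it stands. Calls block until the motion is done:
- r.move_pose(position, orientation): joint-space move of the TCP to a pose.
- r.move_l(position, ori=None, speed=0.15): straight line of the TCP; ori=None keeps the orientation; speed is the mean speed in m/s.
- r.move_joints(angles): joint-space move.
- eoat.grip(opening, f_grip=None): finger opening in m; f_grip is the grip in N (None keeps the last); returns when the fingers have stopped.
- r.hold(seconds).
- r.ik(position, orientation): joint angles nearest the present ones, or None.
- optics.camera(name): name is "side" or "top"; returns a dict with "pixels" (400x640x3 uint8, blue, green, red), "intrinsics" (3x3 intrinsics, pixels), "k1" (the pictures are not rectified: a ray, as slopes to the right and down, at radius r is drawn at 1 + k1 r^2 times it, then the intrinsics apply), "rvec" (rotation vector, rad) and "tvec" (3), from world to camera coordinates, as OpenCV has them. Camera axes: x right, y down, z forward; pixel columns grow to the right and rows downward; lengths in m; the calibration is good to about 2 mm. A picture is of the moment at which its call begins. There is no depth.
A pose or a line that the arm cannot do raises r.MotionError and nothing moves.
- ticket.hand_in(): hands the job in, once; it reports no verdict.
Readings, each from a call of its own:
- r.get_time_s(): time.
- r.get_joint_positions(): joint angles.
- r.get_joint_velocities(): joint speeds.
- r.get_effort(): joint torques, N m.
- r.get_tcp_pos(): TCP position.
- r.get_eef_rot(): TCP orientation.
- r.get_ft_force(): force on the tool from outside, world axes, zero at the start.
- r.get_moment(): the same for the moment, N m.
- r.get_opening(): finger opening in m.
Only numpy, scipy, OpenCV 4.12 (cv2) and the standard library are available. Lean on these libraries where they do the work, as an engineer would, in place of code of your own. Each camera call takes 0.05 s, during which the arm holds its last target. There are 200 camera calls.

TASK

Plug every square sample cartridge standing in the white tray into a socket of the carousel, pushed fully home, before the carousel is turned. Then take the red crank handle and turn the carousel anticlockwise (seen from above), through a full turn past the reader, until it comes up against its end stop, with every cartridge still fully home, and leave the carousel there. Finally pull all the cartridges out and stand them upright in the blue tray, without disturbing the other things on the bench.

Things in the scene. Friction and masses are not known exactly. Their poses are not given: they have to be found in the camera images.
- cart1_mid (a point): Square sample cartridge (2 or 3 are present), 70 mm tall, 0.12 kg; the point is its centre, 35 mm above its underside, z up. orange square plug foot 30 x 30 x 18 mm; clear body 36 x 36 mm from 18 to 58 mm up (grip its flat faces, along the x and y axes); white cap 28 mm across, 58 to 70 mm. Any quarter turn fits a socket.
- cart1: The same cartridge 1, with its origin at the centre of its underside.
- cart2_mid (a point): Square sample cartridge (2 or 3 are present), 70 mm tall, 0.12 kg; the point is its centre, 35 mm above its underside, z up. orange square plug foot 30 x 30 x 18 mm; clear body 36 x 36 mm from 18 to 58 mm up (grip its flat faces, along the x and y axes); white cap 28 mm across, 58 to 70 mm. Any quarter turn fits a socket.
- cart2: The same cartridge 2, with its origin at the centre of its underside.
- cart3_mid (a point): Square sample cartridge (2 or 3 are present), 70 mm tall, 0.12 kg; the point is its centre, 35 mm above its underside, z up. orange square plug foot 30 x 30 x 18 mm; clear body 36 x 36 mm from 18 to 58 mm up (grip its flat faces, along the x and y axes); white cap 28 mm across, 58 to 70 mm. Any quarter turn fits a socket.
- cart3: The same cartridge 3, with its origin at the centre of its underside.
- socket1 (a point): Square socket: black 50 x 50 x 20 mm block on the carousel disc, hole 32.5 x 32.5 mm, 20 mm deep, chamfered. The point is the centre of the mouth, on the block's top face, z up; hole sides lie along its x and y, which turn with the disc. A cartridge fully home rests its body's shoulder on the block, its centre 17 mm above this point. One cartridge each.
- socket2 (a point): Square socket: black 50 x 50 x 20 mm block on the carousel disc, hole 32.5 x 32.5 mm, 20 mm deep, chamfered. The point is the centre of the mouth, on the block's top face, z up; hole sides lie along its x and y, which turn with the disc. A cartridge fully home rests its body's shoulder on the block, its centre 17 mm above this point. One cartridge each.
- socket3 (a point): Square socket: black 50 x 50 x 20 mm block on the carousel disc, hole 32.5 x 32.5 mm, 20 mm deep, chamfered. The point is the centre of the mouth, on the block's top face, z up; hole sides lie along its x and y, which turn with the disc. A cartridge fully home rests its body's shoulder on the block, its centre 17 mm above this point. One cartridge each.
- hub (a point): Point on the carousel's vertical turning axis, 143 mm above the bench. Aluminium disc 244 mm across, its top 40 mm and the sockets' tops 60 mm above the bench. Sockets lie 75 mm from the axis, at 90, 180 and 270 degrees anticlockwise of the crank. A grey reader box, 98 mm high, stands outside the disc, its inner face 167 mm from the axis.
- crank (a point): Middle of the red upright crank handle on the disc: round sleeve 22 mm across, 60 mm tall (113 to 173 mm above the bench), 95 mm from the carousel's axis. It spins freely on its pin, so a gripper can hold it from above and carry it round in a circle without turning. Moves with the disc. Seated cartridges' tops stand 112 mm above the bench.
- carousel (a joint): Angle of the carousel in rad, growing anticlockwise seen from above. Stops at 0 and 7.4 (end stop); it starts at 0.1 to 0.6 and stays where it is left. About 0.2 N m of friction: 2 to 3 N at the crank turns it.
- in_tray_floor (a point): Centre of the inner floor of the shallow white tray, fixed, outside 150 (its x) x 230 (its y) x 12 mm high, rim 4 mm thick, floor 4 mm above the bench, z up. The cartridges start standing in it, about 70 mm apart along its y.
- out_tray_floor (a point): Centre of the inner floor of the shallow blue tray, fixed, outside 150 (its x) x 230 (its y) x 12 mm high, rim 4 mm thick, floor 4 mm above the bench, z up. Empty at the start; the cartridges finish here. Trays may be on either side.
- jar: Bystander, leave alone: round jar, 48 mm across, 75 mm tall, green lid; origin at the underside.
- beaker: Bystander, leave alone: clear open beaker, 64 mm across, 75 mm tall; origin at the underside.
- squat_bottle: Bystander, leave alone: white bottle, 52 mm across, 100 mm tall, red cap; origin at the underside.
- timer: Bystander, leave alone: yellow block-shaped timer, 35 x 60 x 50 mm tall; origin at the underside.
- stopper: Bystander, leave alone: black rubber stopper, 30 mm across, 28 mm tall; origin at the underside.
- round_vial: Bystander, leave alone: round clear vial with white cap, 26 mm across, 60 mm tall (not a square cartridge); origin at the underside.
Things that resemble listed ones, but are neither listed nor needed, are in the scene too. Leave any purple look-alike of the cart3 alone. What is shaped like the cart1 but purple is not meant.

How it is judged:
On the way, in this order (a step that is already met when the one before it is completed fails the run):
1. every cartridge present is fully home in a socket, the carousel not yet turned (below 0.9 rad) (((horizontal distance between cart1_mid and socket1 below 0.006 m and z of cart1_mid in the frame of socket1 below 0.0205 m and angle between cart1_mid's own z axis and vertical below 0.1 rad) or (horizontal distance between cart1_mid and socket2 below 0.006 m and z of cart1_mid in the frame of socket2 below 0.0205 m and angle between cart1_mid's own z axis and vertical below 0.1 rad) or (horizontal distance between cart1_mid and socket3 below 0.006 m and z of cart1_mid in the frame of socket3 below 0.0205 m and angle between cart1_mid's own z axis and vertical below 0.1 rad)) and ((horizontal distance between cart2_mid and socket1 below 0.006 m and z of cart2_mid in the frame of socket1 below 0.0205 m and angle between cart2_mid's own z axis and vertical below 0.1 rad) or (horizontal distance between cart2_mid and socket2 below 0.006 m and z of cart2_mid in the frame of socket2 below 0.0205 m and angle between cart2_mid's own z axis and vertical below 0.1 rad) or (horizontal distance between cart2_mid and socket3 below 0.006 m and z of cart2_mid in the frame of socket3 below 0.0205 m and angle between cart2_mid's own z axis and vertical below 0.1 rad)) and ((horizontal distance between cart3_mid and socket1 below 0.006 m and z of cart3_mid in the frame of socket1 below 0.0205 m and angle between cart3_mid's own z axis and vertical below 0.1 rad) or (horizontal distance between cart3_mid and socket2 below 0.006 m and z of cart3_mid in the frame of socket2 below 0.0205 m and angle between cart3_mid's own z axis and vertical below 0.1 rad) or (horizontal distance between cart3_mid and socket3 below 0.006 m and z of cart3_mid in the frame of socket3 below 0.0205 m and angle between cart3_mid's own z axis and vertical below 0.1 rad)) and value of joint carousel below 0.9 rad), for 0.2 s.
2. the carousel is turned anticlockwise a full turn to its end stop (above 7.2 rad), every cartridge still fully home (((horizontal distance between cart1_mid and socket1 below 0.006 m and z of cart1_mid in the frame of socket1 below 0.0205 m and angle between cart1_mid's own z axis and vertical below 0.1 rad) or (horizontal distance between cart1_mid and socket2 below 0.006 m and z of cart1_mid in the frame of socket2 below 0.0205 m and angle between cart1_mid's own z axis and vertical below 0.1 rad) or (horizontal distance between cart1_mid and socket3 below 0.006 m and z of cart1_mid in the frame of socket3 below 0.0205 m and angle between cart1_mid's own z axis and vertical below 0.1 rad)) and ((horizontal distance between cart2_mid and socket1 below 0.006 m and z of cart2_mid in the frame of socket1 below 0.0205 m and angle between cart2_mid's own z axis and vertical below 0.1 rad) or (horizontal distance between cart2_mid and socket2 below 0.006 m and z of cart2_mid in the frame of socket2 below 0.0205 m and angle between cart2_mid's own z axis and vertical below 0.1 rad) or (horizontal distance between cart2_mid and socket3 below 0.006 m and z of cart2_mid in the frame of socket3 below 0.0205 m and angle between cart2_mid's own z axis and vertical below 0.1 rad)) and ((horizontal distance between cart3_mid and socket1 below 0.006 m and z of cart3_mid in the frame of socket1 below 0.0205 m and angle between cart3_mid's own z axis and vertical below 0.1 rad) or (horizontal distance between cart3_mid and socket2 below 0.006 m and z of cart3_mid in the frame of socket2 below 0.0205 m and angle between cart3_mid's own z axis and vertical below 0.1 rad) or (horizontal distance between cart3_mid and socket3 below 0.006 m and z of cart3_mid in the frame of socket3 below 0.0205 m and angle between cart3_mid's own z axis and vertical below 0.1 rad)) and value of joint carousel above 7.2 rad), for 0.2 s.
At the end, for the whole second after the job is handed in: Every cartridge present stands upright (within 0.12 rad) on the floor of the blue tray, inside its rim, at rest, and the carousel is still at its end stop (above 6.9 rad) (x of cart1_mid in the frame of out_tray_floor between -0.071 and 0.071 m and y of cart1_mid in the frame of out_tray_floor between -0.111 and 0.111 m and z of cart1_mid in the frame of out_tray_floor between 0.028 and 0.042 m and angle between each of cart1_mid, cart2_mid, cart3_mid's own z axis and vertical below 0.12 rad and linear speed of each of cart1, cart2, cart3 below 0.02 m/s and x of cart2_mid in the frame of out_tray_floor between -0.071 and 0.071 m and y of cart2_mid in the frame of out_tray_floor between -0.111 and 0.111 m and z of cart2_mid in the frame of out_tray_floor between 0.028 and 0.042 m and x of cart3_mid in the frame of out_tray_floor between -0.071 and 0.071 m and y of cart3_mid in the frame of out_tray_floor between -0.111 and 0.111 m and z of cart3_mid in the frame of out_tray_floor between 0.028 and 0.042 m and value of joint carousel above 6.9 rad); the robot touches nothing.
It fails at once if a bystander on the bench is moved more than 4 cm (distance of any of jar, beaker, squat_bottle, timer, stopper, round_vial from where it was at the start of the episode above 0.04 m).
Of cart1, cart2, cart3 only 2 to 3 are there at a start; the rules pass over those that are not, and their reading is None.
At some moment in a run one of cart1, cart2, cart3 may be knocked a few centimetres aside while the robot is not near it.
It also fails if it takes over 210 s, if anything falls off the work surface, if the arm or the gripper's body presses on something with over 40 N, if the wrist force passes 120 N, or if a joint passes its speed limit or range.

## Working session

There is one attempt and no reset: what is moved stays moved. The work goes in short steps, each a Python script; the robot and the scene stay as the last script left them, time stands still between calls to the robot, and variables do not carry over. Pictures are saved under pics/ and viewed, about 12 in all and at most 16, crops included, and the job is handed in when it is done.

```bash
ls; mkdir -p pics
python3 - <<'E'
from plant import r, eoat, optics
import cv2,numpy as np
for n in("top","side"):
    c=optics.camera(n); cv2.imwrite(f"pics/{n}0.png",c["pixels"]); print(n,c["intrinsics"],c["k1"],c["rvec"],c["tvec"])
    R=cv2.Rodrigues(np.array(c["rvec"],float))[0]; print(-R.T@np.array(c["tvec"]))
print(r.get_time_s(),r.get_eef_rot(),r.get_ft_force(),r.tip_extent)
E
```

```text
pics
top [[403.47637016   0.         324.17999936]
 [  0.         403.47637016 196.19898269]
 [  0.           0.           1.        ]] -0.062008260115932856 [ 2.15699474 -2.20506523  0.03816407] [0.04952353 0.48737791 1.0610548 ]
[0.42616603 0.01513816 1.08810865]
side [[406.74543459   0.         327.12742725]
 [  0.         406.74543459 200.20614853]
 [  0.           0.           1.        ]] -0.0059397278903046795 [ 2.06621794 -0.89657736  0.43683609] [-0.31813148  0.30147515  0.82439642]
[-0.12485364 -0.56289404  0.73436111]
0.1 [ 1.71550296e-01  9.85175055e-01 -7.72865715e-04 -9.44470096e-05] [-0.86444203 -0.71778671 -0.18958515] 0.014
```

View pics/top0.png

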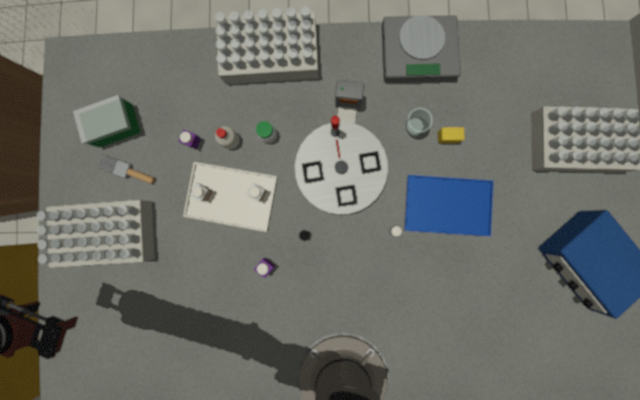

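View pics/side0.png

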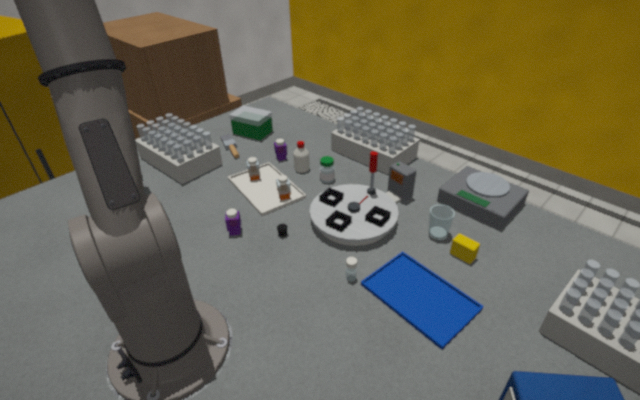

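Top view: two cartridges, clear with a white cap and orange foot, stand in the white tray at (203,192) and (257,191). The purple look-alikes are at (189,139) and (264,267), and the round vial is at (397,231). The crank is at (336,122), the hub at (341,168), and the sockets at (313,172), (370,161) and (346,196). The blue tray is at (449,206). A close crop will confirm the choice.

```bash
cat > h.py <<'E'
import numpy as np, cv2
from plant import r, eoat, optics, ticket
from scipy.spatial.transform import Rotation as Ro
def shot(n,save=None):
    c=optics.camera(n)
    if save: cv2.imwrite(f"pics/{save}.png",c["pixels"])
    return c
def _p(c): return np.array(c["intrinsics"],float),np.array([c["k1"],0,0,0,0.]),np.array(c["rvec"],float),np.array(c["tvec"],float)
def proj(c,P):
    K,d,rv,t=_p(c); return cv2.projectPoints(np.array(P,float).reshape(-1,1,3),rv,t,K,d)[0][:,0]
def ray(c,uv,z):
    K,d,rv,t=_p(c); n=cv2.undistortPoints(np.array(uv,float).reshape(-1,1,2),K,d)[:,0]
    R=cv2.Rodrigues(rv)[0]; o=-R.T@t; v=np.c_[n,np.ones(len(n))]@R
    return o+v*((z-o[2])/v[:,2])[:,None]
def blobs(mask,amin=5,amax=1e9):
    n,l,s,ce=cv2.connectedComponentsWithStats(mask.astype(np.uint8)); return [(ce[i],s[i]) for i in range(1,n) if amin<=s[i,4]<=amax]
def crop(im,x,y,w,h,k,name):
    cv2.imwrite(f"pics/{name}.png",cv2.resize(im[y:y+h,x:x+w],None,fx=k,fy=k,interpolation=cv2.INTER_CUBIC))
def down(yaw): # tool z down, jaw (tool y) along world angle yaw
    y=np.array([np.cos(yaw),np.sin(yaw),0]); z=np.array([0,0,-1.]); return Ro.from_matrix(np.c_[np.cross(y,z),y,z]).as_quat()
E
python3 - <<'E'
from h import *
t=shot("top"); s=shot("side"); a=t["pixels"]; b=s["pixels"]
i1=cv2.resize(a[155:235,175:285],None,fx=7,fy=7,interpolation=cv2.INTER_CUBIC)
cv2.imwrite("pics/c1.png",i1)
crop(b,215,140,110,90,7,"c2")
hsv=cv2.cvtColor(a,cv2.COLOR_BGR2HSV)
blue=(hsv[...,0]>105)&(hsv[...,0]<125)&(hsv[...,1]>150)
for ce,st in blobs(blue,1500):print("blue",ce,st)
m=(blue*255).astype(np.uint8); 
for c in cv2.findContours(m,0,1)[0]:
    if cv2.contourArea(c)>1500:
        bx=cv2.boxPoints(cv2.minAreaRect(c)); print("box",bx.round(1).tolist(),ray(t,bx,0.006)[:,:2].round(4).tolist())
dk=(a.max(2)<60)
for ce,st in blobs(dk[140:215,285:395],20): print("dark",ce+[285,140],st, ray(t,ce+[285,140],.06)[0].round(4))
red=((hsv[...,0]<8)|(hsv[...,0]>172))&(hsv[...,1]>140)
for ce,st in blobs(red,8): print("red",ce,st,ray(t,ce,.173)[0].round(4))
wh=hsv[...,1]<60; 
wh&=(a.min(2)>150)
for c in cv2.findContours((wh*255).astype(np.uint8),0,1)[0]:
    if cv2.contourArea(c)>1500:
        q=cv2.minAreaRect(c);bx=cv2.boxPoints(q); print("white",q,ray(t,bx,0.01)[:,:2].round(4).tolist())
E
```

```text
blue [448.72093023 205.15642826] [ 406  176   86   59 4558]
blue [601.43730018 259.15754885] [ 540  211  100  106 5630]
box [[538.7000122070312, 248.0], [594.7999877929688, 198.1999969482422], [663.0999755859375, 275.0], [607.0, 324.8999938964844]] [[0.3363, -0.5342], [0.4667, -0.6983], [0.2512, -0.8862], [0.1234, -0.7176]]
box [[404.70001220703125, 229.60000610351562], [408.20001220703125, 175.5], [492.79998779296875, 180.89999389648438], [489.29998779296875, 235.10000610351562]] [[0.3947, -0.174], [0.5396, -0.1881], [0.5198, -0.4166], [0.3747, -0.4008]]
dark [370.09574468 161.67021277] [75 13 20 19 94] [ 0.5716 -0.0818  0.06  ]
dark [309.67346939 166.14285714] [18 22 18 15 49] [0.5638 0.0734 0.06  ]
dark [312.83333333 179.36666667] [21 36 16  6 30] [0.5296 0.0659 0.06  ]
dark [346.45783133 194.42168675] [52 46 19 19 83] [ 0.489  -0.0192  0.06  ]
red [334.71621622 121.51351351] [331 116   8  13  74] [0.6507 0.0074 0.173 ]
red [220.87301587 132.76190476] [217 129   9   9  63] [0.632  0.2718 0.173 ]
red [  9.125  317.4375] [  6 315   8   5  16] [0.2062 0.7942 0.173 ]
red [ 20.1459854  328.10948905] [ 10 318  25  21 137] [0.1814 0.7653 0.173 ]
red [ 69.76 323.  ] [ 66 319   9  10  25] [0.1954 0.6374 0.173 ]
red [ 63.75  323.625] [ 62 322   5   5   8] [0.1937 0.6526 0.173 ]
red [ 20.67105263 339.86842105] [ 11 330  22  19  76] [0.1534 0.7643 0.173 ]
red [  7.93333333 352.8       ] [  5 351   7   5  15] [0.1217 0.7988 0.173 ]
white ((229.6264190673828, 195.992431640625), (83.78984069824219, 56.02370834350586), 10.61965560913086) [[0.444, 0.4222], [0.5937, 0.3934], [0.5456, 0.1677], [0.3982, 0.1976]]
white ((340.744384765625, 167.31475830078125), (91.54767608642578, 92.19087219238281), 49.9697380065918) [[0.5843, 0.167], [0.7421, -0.0275], [0.5467, -0.1804], [0.3924, 0.0124]]
```

View pics/c1.png

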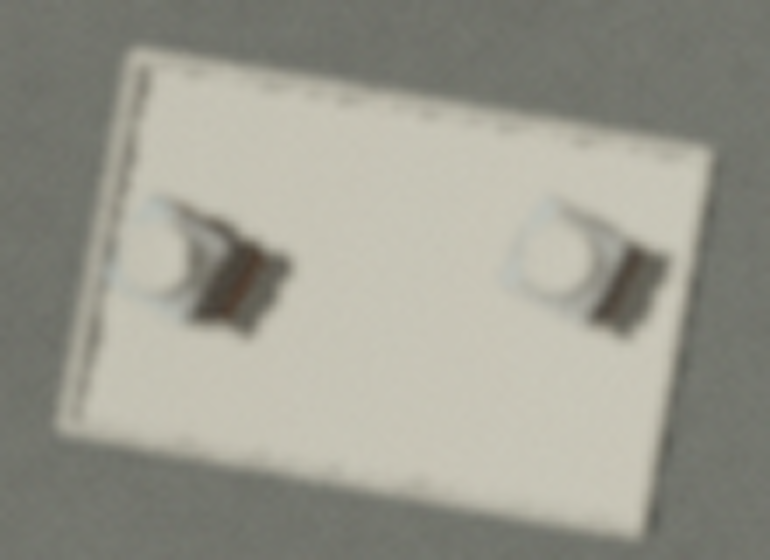

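View pics/c2.png

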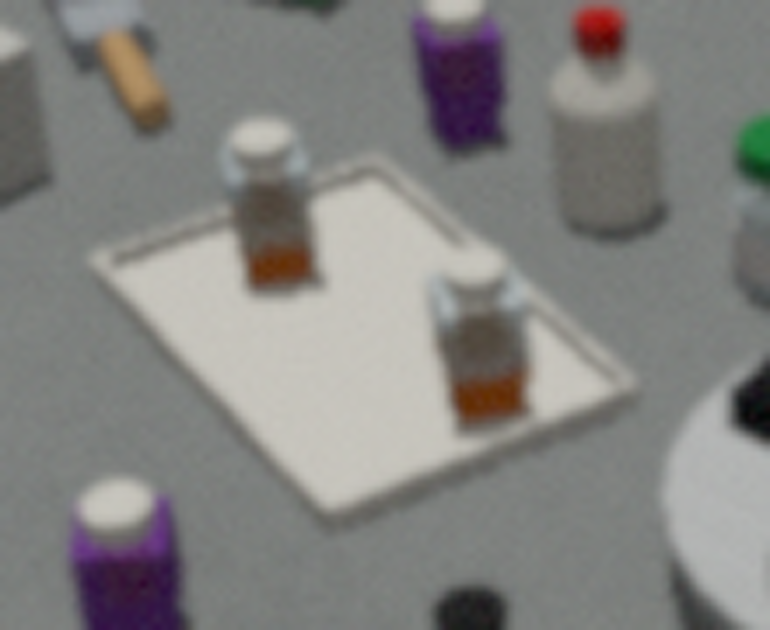

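The crops confirm both cartridges: clear body, orange foot, white cap. Their caps are at about (197.0,191.4) and (254.1,191.3) in the top view, both turned roughly 20–25° in the picture. The third slot is empty. Next I'll localise the disc, sockets, crank and cartridges from both views.

Run:
```python
from h import *
t=shot("top"); s=shot("side")
def tri(ut,us):
    A=[];B=[]
    for c,u in((t,ut),(s,us)):
        p=ray(c,u,0)[0];q=ray(c,u,.5)[0];d=(q-p)/np.linalg.norm(q-p);M=np.eye(3)-np.outer(d,d);A.append(M);B.append(M@p)
    return np.linalg.solve(sum(A),sum(B))
for n,c in(("top",t),("side",s)):
    a=c["pixels"]; g=a.astype(int)
    # disc mask: bright + dark blocks filled by hull
    h=cv2.cvtColor(a,cv2.COLOR_BGR2HSV)
    w=(h[...,1]<45)&(a.min(2)>165)
    x0,y0,x1,y1=(285,115,395,220) if n=="top" else (300,170,405,250)
    m=np.zeros(w.shape,np.uint8); m[y0:y1,x0:x1]=w[y0:y1,x0:x1]*255
    m=cv2.morphologyEx(m,cv2.MORPH_OPEN,np.ones((5,5),np.uint8)) if n=="top" else m
    cs=max(cv2.findContours(m,0,1)[0],key=cv2.contourArea)
    hull=cv2.convexHull(cs)[:,0]
    P=ray(c,hull,.04)[:,:2]
    # circle fit
    A=np.c_[2*P,np.ones(len(P))]; x=np.linalg.lstsq(A,(P**2).sum(1),rcond=None)[0]
    print(n,"disc",x[:2].round(4),"R",np.sqrt(x[2]+x[0]**2+x[1]**2).round(4))
    dk=(a.max(2)<95); mm=np.zeros(w.shape,np.uint8); mm[y0:y1,x0:x1]=dk[y0:y1,x0:x1]*255
    for q in cv2.findContours(mm,0,1)[0]:
        if cv2.contourArea(q)<60: continue
        rc=cv2.minAreaRect(q); print(n,"blk",np.round(rc[0],1),np.round(rc[1],1),ray(c,rc[0],.06)[0].round(4))
    red=((h[...,0]<8)|(h[...,0]>172))&(h[...,1]>140)
    for ce,st in blobs(red,30): print(n,"red",ce.round(1),st)
f=lambda X,Y,x,y:((X+.5)/7-.5+x,(Y+.5)/7-.5+y)
for T,S in(((157,258),(262,138)),((557,257),(472,268))):
    u=f(*T,175,155);v=f(*S,215,140)
    print("cap",tri(u,v).round(4),ray(t,u,.074)[0].round(4),ray(s,v,.074)[0].round(4))
for C in([(195,320),(115,285)],[(590,322),(510,285)],[(195,320),(235,235)],[(590,322),(630,235)]):
    P=ray(t,[f(*k,175,155) for k in C],.062);d=P[1]-P[0];print(np.degrees(np.arctan2(d[1],d[0])).round(1),np.linalg.norm(d).round(3))
# overlay crop of side disc
crop(s["pixels"],300,140,120,110,6,"d1"); crop(t["pixels"],285,105,110,110,5,"d2")
d1=cv2.imread("pics/d1.png");d2=cv2.imread("pics/d2.png"); H=max(d1.shape[0],d2.shape[0])
k=.62
o=np.zeros((600,800,3),np.uint8); d1=cv2.resize(d1,(400,367)); d2=cv2.resize(d2,(400,400)); o[:367,:400]=d1;o[:400,400:]=d2; cv2.imwrite("pics/d.png",o[:400])
```

```text
top disc [ 0.5617 -0.0057] R 0.1183
top blk [346.3 195.5] [18.6 18.2] [ 0.4862 -0.0188  0.06  ]
top blk [341. 167.] [10. 10.] [ 0.5597 -0.0069  0.06  ]
top blk [312.6 171.7] [18.7 18.1] [0.5492 0.0661 0.06  ]
top blk [369.7 162. ] [19.  18.4] [ 0.5707 -0.0808  0.06  ]
top blk [337.8 130.7] [13.6 11.3] [ 0.6541 -0.001   0.06  ]
top red [334.7 121.6] [331 116   8  13  75]
top red [220.9 132.8] [217 129   9   9  63]
top red [ 26.1 327.7] [ 18 322  16  12  65]
top red [ 14.8 343.1] [  7 332  20  24  93]
side disc [ 0.5659 -0.0078] R 0.121
side blk [353.7 235.7] [86.1 27.4] [ 0.4614 -0.0931  0.06  ]
side blk [338.3 220.4] [22.4 18.3] [ 0.4792 -0.0258  0.06  ]
side blk [377.6 215.8] [21.8 17.5] [ 0.5629 -0.0887  0.06  ]
side blk [353.5 207.5] [ 9. 11.] [ 0.5471 -0.0196  0.06  ]
side blk [330.9 196.7] [21.  16.5] [0.5417 0.0583 0.06  ]
side blk [386. 187.] [34. 36.] [ 0.6834 -0.0262  0.06  ]
side red [300.3 143.9] [298 141   6   7  34]
side red [372.9 160.8] [370 151   8  21 133]
cap [0.5051 0.362  0.0731] [0.5045 0.3621 0.074 ] [0.5046 0.3602 0.074 ]
cap [0.5013 0.2155 0.0716] [0.5014 0.2147 0.074 ] [0.4988 0.213  0.074 ]
65.7 0.033
64.2 0.033
-26.0 0.035
-25.6 0.035
```

View pics/d.png

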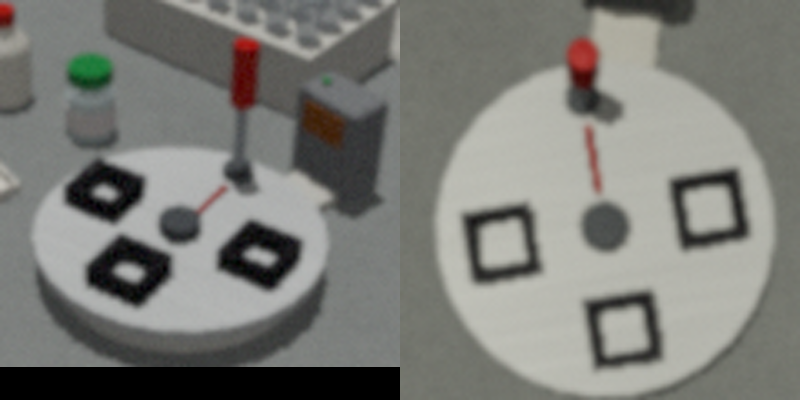

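The hub is at about (0.561, -0.007) with the crank at 8.4°. The three sockets agree to 1–2 mm, and both cartridges are triangulated at about the right height. Next: IK checks, then pick cartridge A with a squeeze on both axes.

```bash
cat >> h.py <<'E'
HUB=np.array([.5607,-.0072])
def sock(k,crank): # k=90,180,270
    a=np.radians(crank+k); return HUB+.075*np.array([np.cos(a),np.sin(a)])
def goodyaw(xy,z,deg):
    """among deg+0/180, the one whose ik keeps last joint central"""
    best=None
    for d in(deg,deg+180):
        q=r.ik([*xy,z],down(np.radians(d)))
        if q is not None and (best is None or abs(q[6])<abs(best[1][6])): best=(d,q)
    return best
def above(xy,deg,z=.25):
    d,q=goodyaw(xy,z,deg); r.move_pose([*xy,z],down(np.radians(d))); return d
E
python3 - <<'E'
from h import *
for xy in((.505,.362),(.5013,.2147),tuple(sock(90,8.4)),tuple(sock(180,8.4)),(.457,-.295)):
  for d in(65,-25.6,8.4,98.4):
    b=goodyaw(xy,.25,d); e=goodyaw(xy,.05,d); print(np.round(xy,3),d,b and (b[0],np.round(b[1],2)), e and np.round(e[1],2)[6])
E
```

```text
[0.505 0.362] 65 (65, array([-0.83,  0.38,  0.15,  1.68, -0.06,  1.08,  0.47])) 0.48
[0.505 0.362] -25.6 (-25.6, array([-1.07,  0.4 ,  0.47,  1.7 , -0.2 ,  1.09, -0.99])) -0.88
[0.505 0.362] 8.4 (8.4, array([-0.99,  0.39,  0.35,  1.69, -0.15,  1.08, -0.44])) -0.38
[0.505 0.362] 98.4 (98.4, array([-0.75,  0.38,  0.04,  1.68, -0.02,  1.09,  1.01])) 0.99
[0.501 0.215] 65 (65, array([-0.75,  0.25,  0.27,  1.87, -0.08,  1.03,  0.69])) 0.76
[0.501 0.215] -25.6 (-25.6, array([-0.96,  0.27,  0.53,  1.88, -0.16,  1.03, -0.81])) -0.59
[0.501 0.215] 8.4 (8.4, array([-0.9 ,  0.26,  0.46,  1.88, -0.13,  1.03, -0.24])) -0.09
[0.501 0.215] 98.4 (98.4, array([-0.66,  0.25,  0.17,  1.86, -0.05,  1.03,  1.24])) 1.26
[0.55  0.067] 65 (65, array([-0.61,  0.28,  0.46,  1.86, -0.14,  1.04,  1.04])) 1.1
[0.55  0.067] -25.6 (-25.6, array([-0.76,  0.3 ,  0.65,  1.87, -0.21,  1.04, -0.47])) -0.26
[0.55  0.067] 8.4 (8.4, array([-0.7 ,  0.29,  0.58,  1.86, -0.18,  1.04,  0.1 ])) 0.26
[0.55  0.067] 98.4 (278.4, array([-0.88,  0.34,  0.82,  1.87, -0.28,  1.05, -1.37])) -1.2
[ 0.487 -0.018] 65 (65, array([-0.64,  0.16,  0.62,  2.01, -0.11,  1.01,  1.17])) -1.16
[ 0.487 -0.018] -25.6 (-25.6, array([-0.78,  0.18,  0.79,  2.02, -0.15,  1.01, -0.37])) -0.1
[ 0.487 -0.018] 8.4 (8.4, array([-0.72,  0.17,  0.72,  2.01, -0.13,  1.01,  0.21])) 0.44
[ 0.487 -0.018] 98.4 (278.4, array([-0.91,  0.2 ,  0.96,  2.02, -0.2 ,  1.01, -1.29])) -0.95
[ 0.457 -0.295] 65 (245, array([-0.36,  0.4 ,  1.08,  1.9 , -0.4 ,  1.08, -1.13])) -0.65
[ 0.457 -0.295] -25.6 (-25.6, array([-0.21,  0.32,  0.84,  1.9 , -0.27,  1.05,  0.29])) 0.91
[ 0.457 -0.295] 8.4 (8.4, array([-0.24,  0.33,  0.88,  1.9 , -0.29,  1.05,  0.91])) 1.14
[ 0.457 -0.295] 98.4 (278.4, array([-0.36,  0.4 ,  1.08,  1.9 , -0.4 ,  1.08, -0.55])) -0.07
```

```bash
cat >> h.py <<'E'
def pick(xy,first,final,z,zs=.25,f=25):
    """squeeze-centre along first, then grasp along final"""
    eoat.grip(.06,5); d=above(xy,first,zs)
    r.move_l([*xy,z],speed=.15); eoat.grip(.02,5); o1=r.get_opening(); eoat.grip(.06)
    r.move_l([*xy,z+.05],speed=.2)
    d=goodyaw(xy,z,final)[0]; r.move_l([*xy,z+.051],down(np.radians(d)),.15); r.move_l([*xy,z],speed=.15)
    eoat.grip(.02,f); o2=r.get_opening(); r.move_l([*xy,zs],speed=.15)
    print("openings",o1,o2,r.get_opening(),"F",np.round(r.get_ft_force(),2),"t",r.get_time_s())
def insert(xy,deg,ztop=.11,zend=.084):
    above(xy,deg,.2); r.move_l([*xy,ztop],speed=.12); f0=r.get_ft_force()[2]; q=np.array(xy)
    spir=[(0,0)]+[(a*np.cos(t),a*np.sin(t)) for a in(.0012,.0024) for t in np.arange(8)*np.pi/4]
    z=ztop;k=0
    while z>zend+.0002:
        z=max(z-.002,zend); r.move_l([*q,z],speed=.04); F=r.get_ft_force()-np.array([0,0,f0])
        if F[2]>10 and z>zend+.003:
            k+=1; print("hit z",round(z,4),np.round(F,1))
            if k>=len(spir): print("FAILED");break
            z=z+.004; r.move_l([*q,z],speed=.04); q=np.array(xy)+spir[k]; r.move_l([*q,z],speed=.04)
    print("in: tcp",r.get_tcp_pos().round(4) if hasattr(r.get_tcp_pos(),'round') else r.get_tcp_pos(),np.round(F,1),"offset",q-xy,"t",r.get_time_s())
E
python3 - <<'E'
from h import *
pick((.505,.362),65,-25.6,.046)
shot("top","p1");s=shot("side","p1s"); u=proj(s,[r.get_tcp_pos()])[0].astype(int); print(u)
crop(s["pixels"],max(u[0]-60,0),max(u[1]-45,0),130,100,6,"p1c")
E
```

```text
openings 0.03773604254836998 0.0366493661402717 0.03640563526820401 F [-0.33 -0.09 -0.23] t 9.5417
[244 106]
```

View pics/p1c.png

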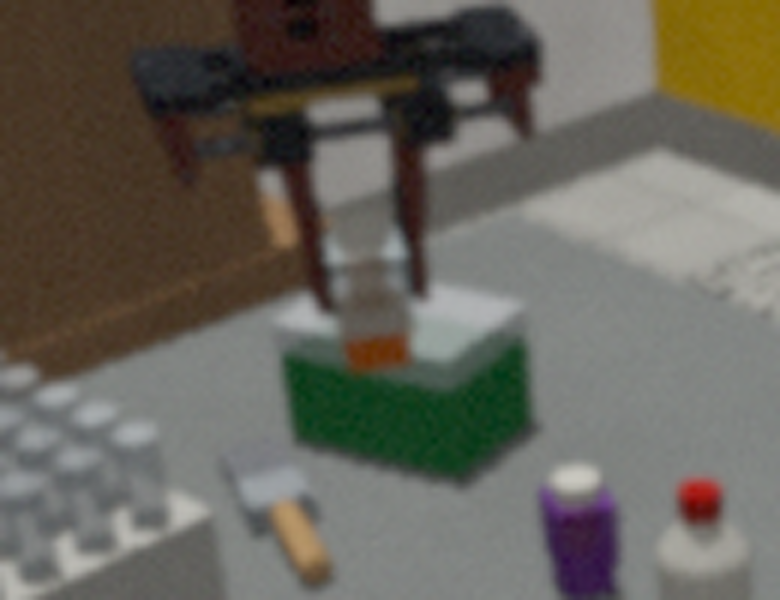

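Cartridge A is held upright with its foot clear, foot at crop (378,352). Inserting it into socket 180.

Run:
```python
from h import *
insert(sock(180,8.4),8.4)
s=shot("side","i1s"); crop(s["pixels"],290,150,120,100,6,"i1c")
```

```text
in: tcp [ 0.4866 -0.0185  0.0845] [-2.2 -0.1  8.8] offset [0. 0.] t 15.225
```

View pics/i1c.png

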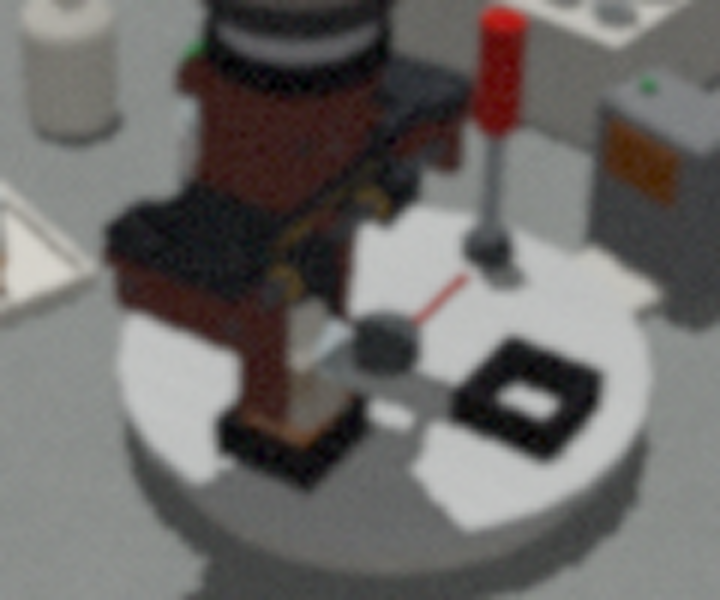

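It went in without a hit and sits flush with the block top, with an 8.8 N contact force at depth. Release it, then look again at B.

Run:
```python
from h import *
eoat.grip(.06,5); p=r.get_tcp_pos(); r.move_l([p[0],p[1],.25],speed=.2)
above((.56,.12),-25.6)
t=shot("top","q1");s=shot("side","q1s")
o=np.zeros((600,800,3),np.uint8)
o[:480,:480]=cv2.resize(t["pixels"][150:270,180:300],(480,480),interpolation=2)
o[:320,480:]=cv2.resize(s["pixels"][160:260,220:320],(320,320),interpolation=2)
o[320:600,480:]=cv2.resize(s["pixels"][160:260,300:414],(320,280),interpolation=2)
cv2.imwrite("pics/q.png",o)
```

```text
(no output)
```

View pics/q.png

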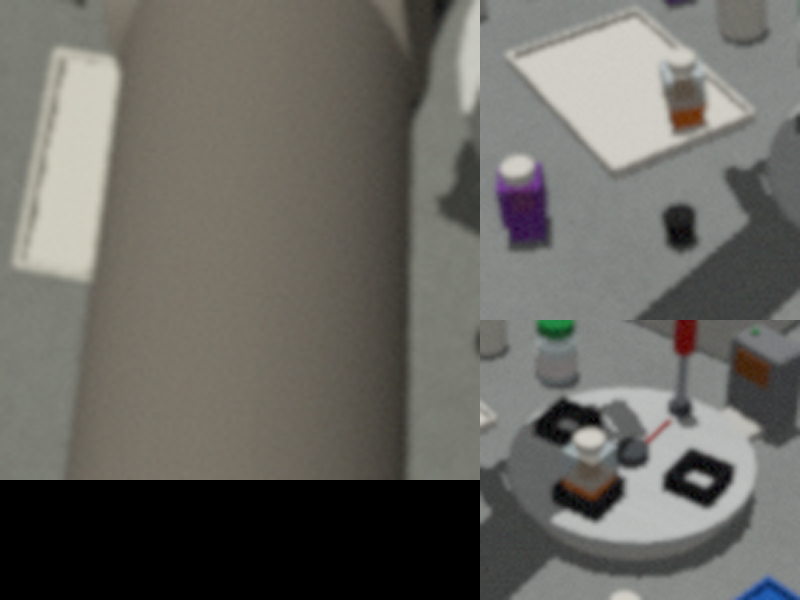

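B is unmoved (side view: foot still at (285,196.5)). Cartridge A shows some orange above the block, so I'll check its cap height and press the cap down with closed fingers.

```bash
cat >> h.py <<'E'
def press(xy,deg,lim=15,zmin=.120):
    eoat.grip(0,10); above(xy,deg,.2); r.move_l([*xy,.135],speed=.15); f0=r.get_ft_force()[2]; z=.135
    while z>zmin:
        z-=.001; r.move_l([*xy,z],speed=.03); f=r.get_ft_force()[2]-f0
        if f>lim: break
    print("press z tip",r.get_tcp_pos()[2]-r.tip_extent,"F",f,"t",r.get_time_s()); r.move_l([*xy,.2],speed=.2); eoat.grip(.06,5)
E
python3 - <<'E'
from h import *
s=shot("side"); print(proj(s,[[.4866,-.0185,.112],[.4866,-.0185,.117]]))
press(sock(180,8.4),8.4)
above((.56,.12),-25.6)
s=shot("side","q2s"); crop(s["pixels"],300,170,100,80,7,"q2c")
E
```

```text
[[338.29487425 201.9466224 ]
 [338.31199759 200.36714324]]
press z tip 0.11224931550695182 F 18.259157954303067 t 22.5167
```

View pics/q2c.png

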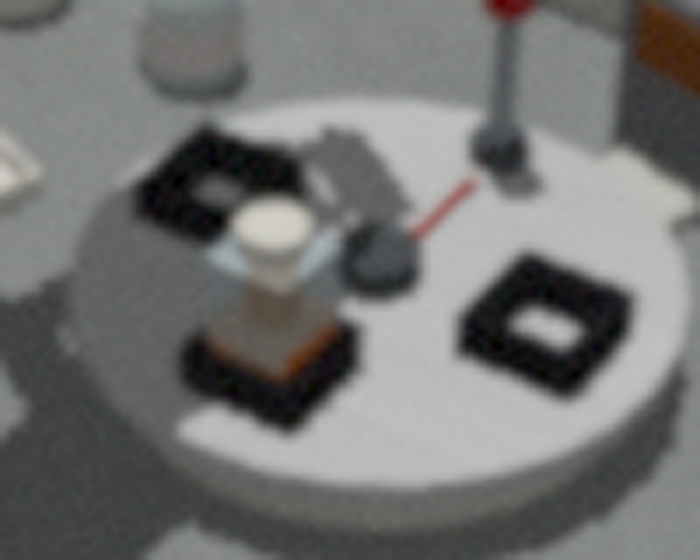

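Cartridge A is home: its cap top is at 112.2 mm, with firm contact. Now B goes into socket 90.

Run:
```python
from h import *
pick((.5013,.2147),65,-25.6,.046)
if r.get_opening()>.03:
    insert(sock(90,8.4),8.4); p=r.get_tcp_pos()
    eoat.grip(.06,5); r.move_l([p[0],p[1],.25],speed=.2)
    press(sock(90,8.4),8.4)
    above((.50,.25),-25.6)
    t=shot("top","q3");s=shot("side","q3s")
    o=np.zeros((400,800,3),np.uint8)
    o[:,:400]=cv2.resize(t["pixels"][110:220,285:395],(400,400),interpolation=2)
    o[:,400:]=cv2.resize(s["pixels"][150:250,300:400],(400,400),interpolation=2)
    cv2.imwrite("pics/q3c.png",o)
    for k in(90,180):print(k,proj(s,[[*sock(k,8.4),.112]]),proj(t,[[*sock(k,8.4),.112]]))
```

```text
openings 0.0366420217076552 0.03556765451010027 0.03562785233996507 F [-0.01  0.25 -0.2 ] t 33.425
in: tcp [0.5502 0.067  0.0845] [-0.8  0.2  5.4] offset [0. 0.] t 38.4167
press z tip 0.11224339555083422 F 18.707630671625775 t 44.625
90 [[330.54103265 178.82804329]] [[311.13119526 169.01441779]]
180 [[338.16856267 201.90756968]] [[346.75445598 194.1210572 ]]
```

View pics/q3c.png

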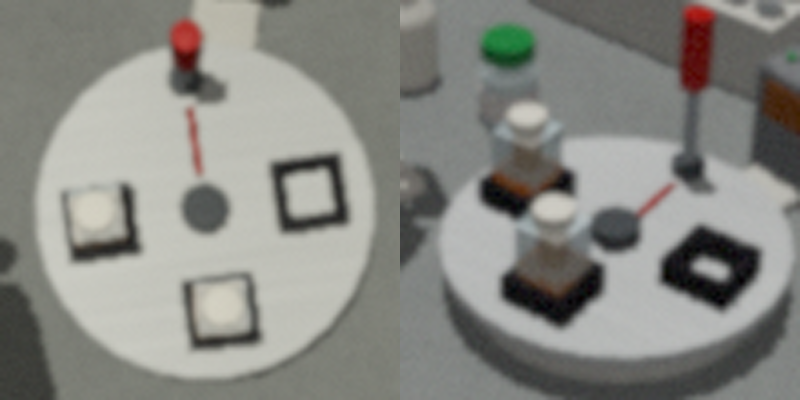

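Both cartridges are home: the caps sit at the projected seated positions and both pressed tips read 112.2 mm. Next, grasp the crank and test a short turn with force logging.

```bash
cat >> h.py <<'E'
import json
def turn(a0,a1,c,f0,step=.12,stopF=14,speed=.1):
    """carry crank from world angle a0 to a1 about HUB+c, adapting c to radial force"""
    a=a0; log=[]
    while a<a1-1e-6:
        a=min(a+step,a1); u=np.array([np.cos(a),np.sin(a)]); v=np.array([-u[1],u[0]])
        r.move_l([*(HUB+c+.095*u),.145],speed=speed)
        F=r.get_ft_force()-f0; Fr=F[:2]@u; Ft=F[:2]@v; log.append((round(a,2),round(Fr,1),round(Ft,1),round(r.get_opening(),4)))
        c=c+np.clip(1e-4*Fr,-6e-4,6e-4)*u
        if Ft<-stopF or abs(Fr)>30: print("stop",log[-1]);break
    json.dump([a,c.tolist(),np.array(f0).tolist()],open("turn.json","w")); print(log[::max(1,len(log)//14)],log[-1],"c",c.round(4),"t",r.get_time_s())
    return a,c
E
python3 - <<'E'
from h import *
a=np.radians(8.4); xy=HUB+.095*np.array([np.cos(a),np.sin(a)])
eoat.grip(.06,5); d=above(xy,8.4,.26); r.move_l([*xy,.145],speed=.12); f0=np.array(r.get_ft_force())
eoat.grip(.01,10); print(r.get_opening(),np.round(np.array(r.get_ft_force())-f0,1))
turn(a,a+.48,np.zeros(2),f0,step=.08)
t=shot("top","k1"); s=shot("side","k1s"); crop(s["pixels"],290,130,130,110,6,"k1c")
E
```

```text
0.02174557658888158 [-3.3 -0.9  2.8]
[(np.float64(0.23), np.float64(-3.4), np.float64(1.3), 0.0219), (np.float64(0.31), np.float64(-1.6), np.float64(0.5), 0.0217), (np.float64(0.39), np.float64(-0.4), np.float64(1.8), 0.022), (np.float64(0.47), np.float64(2.1), np.float64(2.1), 0.0218), (np.float64(0.55), np.float64(5.0), np.float64(1.7), 0.0221), (np.float64(0.63), np.float64(4.6), np.float64(1.7), 0.0216)] (np.float64(0.63), np.float64(4.6), np.float64(1.7), 0.0216) c [0.0005 0.0005] t 51.7667
```

View pics/k1c.png

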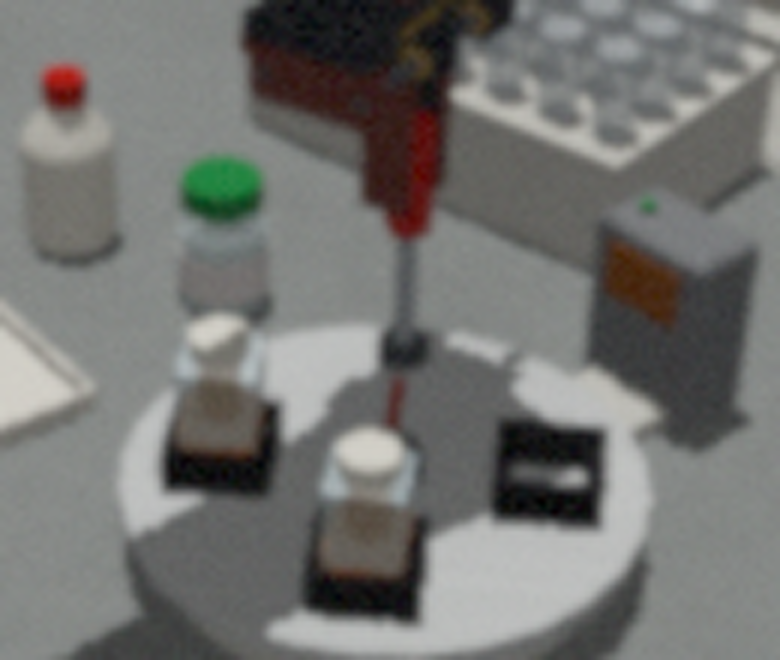

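The carousel follows with forces under 5 N, and both cartridges stay seated. Continuing the turn.

Run:
```python
from h import *
a,c,f0=json.load(open("turn.json")); a,c=turn(a,.147+6.55,np.array(c),np.array(f0),step=.12,speed=.12)
```

```text
[(0.75, np.float64(4.7), np.float64(1.1), 0.0216), (1.11, np.float64(4.0), np.float64(1.9), 0.0221), (1.47, np.float64(2.7), np.float64(1.2), 0.022), (1.83, np.float64(0.9), np.float64(2.4), 0.0215), (2.19, np.float64(1.3), np.float64(2.2), 0.022), (2.55, np.float64(3.2), np.float64(2.1), 0.0223), (2.91, np.float64(3.4), np.float64(2.0), 0.0218), (3.27, np.float64(2.5), np.float64(2.2), 0.0218), (3.63, np.float64(3.0), np.float64(2.6), 0.0218), (3.99, np.float64(6.2), np.float64(2.4), 0.0221), (4.35, np.float64(5.3), np.float64(2.5), 0.022), (4.71, np.float64(4.5), np.float64(1.6), 0.0218), (5.07, np.float64(3.4), np.float64(2.4), 0.0218), (5.43, np.float64(3.8), np.float64(1.2), 0.0219), (5.79, np.float64(4.4), np.float64(2.1), 0.0213), (6.15, np.float64(4.1), np.float64(2.6), 0.0219), (6.51, np.float64(3.6), np.float64(1.0), 0.0219)] (6.7, np.float64(5.1), np.float64(1.1), 0.0217) c [ 0.0011 -0.0026] t 64.6167
```

Run:
```python
from h import *
a,c,f0=json.load(open("turn.json")); c=np.array(c); L=[]
while a<.147+7.5:
    a+=.02; u=np.array([np.cos(a),np.sin(a)]); v=np.array([-u[1],u[0]])
    r.move_l([*(HUB+c+.095*u),.145],speed=.05); F=np.array(r.get_ft_force())-f0; Ft=F[:2]@v; L.append(round(float(Ft),1))
    if abs(Ft-1.7)>15: break
print(a,a-.147,L,np.round(F,1),r.get_tcp_pos(),r.get_time_s()); json.dump([a,c.tolist(),list(f0)],open("turn.json","w"))
r.hold(.3)
shot("top","e1");s=shot("side","e1s"); crop(s["pixels"],290,130,130,110,6,"e1c")
```

```text
7.356999999999986 7.209999999999986 [0.6, -1.5, -2.1, -2.8, -2.3, -2.4, -1.1, -1.7, -2.5, -1.7, -1.9, -1.8, -2.0, -1.5, -1.8, -1.4, -2.0, -1.6, -1.2, -1.2, -0.8, -2.3, -1.9, -2.1, -2.5, -2.6, -2.0, -1.3, -3.5, -1.9, -3.8, -9.2, -15.5] [19.3  3.1 -8.3] [0.61136845 0.07556156 0.14531762] 72.8667
```

View pics/e1c.png

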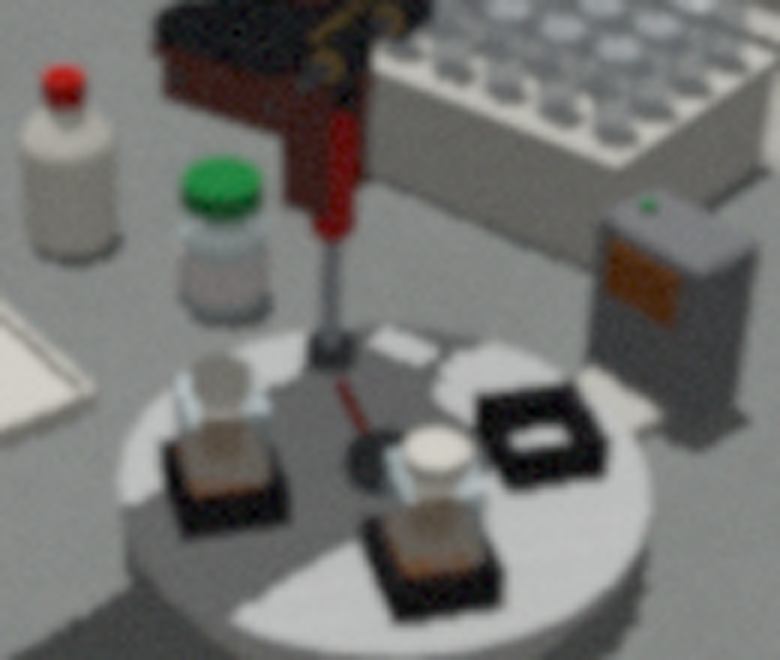

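Ft jumped to -15.5 N after a 7.2 rad turn, so this is the end stop, and both cartridges are still seated. Release, lift, and measure the sockets where they are now.

Run:
```python
from h import *
eoat.grip(.06,5); p=r.get_tcp_pos(); r.move_l([p[0],p[1],.26],speed=.2)
above((.50,.25),-25.6)
t=shot("top","f1");s=shot("side","f1s"); a=t["pixels"]
dk=(a.max(2)<95); m=np.zeros(dk.shape,np.uint8); m[115:220,285:395]=dk[115:220,285:395]*255
for q in cv2.findContours(m,0,1)[0]:
    if cv2.contourArea(q)<60: continue
    rc=cv2.minAreaRect(q); P=ray(t,rc[0],.06)[0]; e=P[:2]-HUB; print(np.round(rc[0],1),np.round(rc[1],1),P.round(4),np.degrees(np.arctan2(e[1],e[0])).round(1),np.hypot(*e).round(4))
h=cv2.cvtColor(a,cv2.COLOR_BGR2HSV); red=((h[...,0]<8)|(h[...,0]>172))&(h[...,1]>140); red[:,:290]=0
for ce,st in blobs(red,20):
    P=ray(t,ce,.16)[0]; e=P[:2]-HUB; print("red",P.round(4),np.degrees(np.arctan2(e[1],e[0])).round(1),np.hypot(*e).round(4))
o=np.zeros((400,800,3),np.uint8)
o[:,:400]=cv2.resize(a[110:220,285:395],(400,400),interpolation=2)
o[:,400:]=cv2.resize(a[150:250,400:500],(400,400),interpolation=2); cv2.imwrite("pics/f1c.png",o)
for k in(90,180):print(k,sock(k,60.5),(proj(t,[[*sock(k,60.5),.112]])-[285,110])*400/110)
```

```text
[292.  203.5] [31. 14.] [0.4689 0.1204 0.06  ] 125.7 0.1572
[341. 167.] [10. 10.] [ 0.5597 -0.0069  0.06  ] 165.4 0.0011
[312.  148.9] [15.4  7.6] [0.6083 0.0664 0.06  ] 57.1 0.0877
[356.7 142.4] [18.5 18.5] [ 0.6223 -0.0489  0.06  ] -34.1 0.0744
red [0.6125 0.0722 0.16  ] 56.9 0.0948
90 [0.49542332 0.02973177] [[152.39646272 294.18650528]]
180 [ 0.52376823 -0.07247668] [[304.61362397 248.31210071]]
```

View pics/f1c.png

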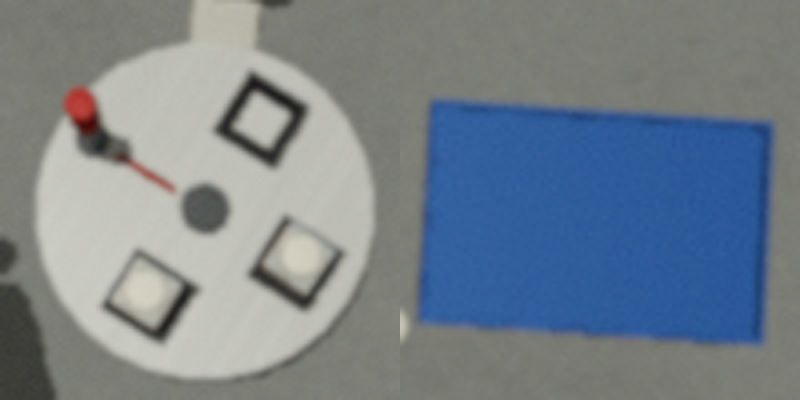

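Both cartridges are still home at the end stop. The crank is now at about 56.3° in the world frame and the blue tray is centred at (0.457, -0.295). Pulling the first cartridge (socket 180) and placing it.

```bash
cat >> h.py <<'E'
def unplug(k,dst,crank=56.3):
    xy=sock(k,crank); above(xy,crank-90,.2); r.move_l([*xy,.084],speed=.12); eoat.grip(.02,35)
    F0=np.round(r.get_ft_force(),1); r.move_l([*xy,.11],speed=.04); F=np.round(r.get_ft_force(),1); r.move_l([*xy,.25],speed=.15)
    print("grip",r.get_opening(),F0,F); assert r.get_opening()>.03
    above(dst,-5); r.move_l([*dst,.07],speed=.15); f0=r.get_ft_force()[2]; z=.052
    while z>=.0445:
        r.move_l([*dst,z],speed=.04); f=r.get_ft_force()[2]-f0
        if f>4: break
        z-=.001
    print("set at",r.get_tcp_pos(),f); eoat.grip(.06,5); r.move_l([*dst,.25],speed=.15); print("t",r.get_time_s())
E
python3 - <<'E'
from h import *
unplug(180,(.453,-.34))
above((.45,.25),-25.6)
t=shot("top","g1");s=shot("side","g1s")
o=np.zeros((400,800,3),np.uint8)
o[:,:400]=cv2.resize(t["pixels"][110:250,285:425],(400,400),interpolation=2)
o[:,400:]=cv2.resize(s["pixels"][180:350,320:490],(400,400),interpolation=2); cv2.imwrite("pics/g1c.png",o)
E
```

```text
grip 0.036099273594919004 [0.2 0.7 3.8] [-0.1  0.7 -1. ]
set at [ 0.45309624 -0.340224    0.04624372] 15.179225323734142
t 87.3083
```

View pics/g1c.png

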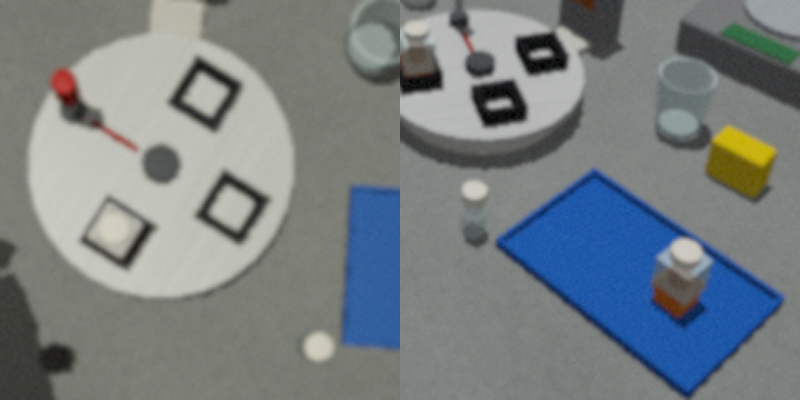

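The first cartridge stands upright in the blue tray (side crop (680,280)). The carousel hasn't moved, and the other is still seated at top-crop (112,230). Now the second.

Run:
```python
from h import *
unplug(90,(.461,-.252))
above((.45,.25),-25.6); r.hold(.5)
t=shot("top","z1");s=shot("side","z1s")
o=np.zeros((400,800,3),np.uint8)
o[:,:400]=cv2.resize(t["pixels"][110:250,365:505],(400,400),interpolation=2)
o[:,400:]=cv2.resize(s["pixels"][150:350,300:500],(400,400),interpolation=2); cv2.imwrite("pics/z1c.png",o)
a=t["pixels"];h=cv2.cvtColor(a,cv2.COLOR_BGR2HSV); red=((h[...,0]<8)|(h[...,0]>172))&(h[...,1]>140); red[:,:290]=0
for ce,st in blobs(red,20):
    e=ray(t,ce,.16)[0][:2]-HUB; print("crank deg",np.degrees(np.arctan2(e[1],e[0])).round(1))
w=(h[...,1]<60)&(a.min(2)>160)
for ce,st in blobs(w[170:245,400:500],15): print("cap",ray(t,ce+[400,170],.074)[0].round(3),st[4])
```

```text
grip 0.03582361011775926 [-0.7  1.   3.5] [-0.8 -0.5 -1.4]
set at [ 0.46108846 -0.25209606  0.04625744] 5.678044773718075
t 100.5917
crank deg 57.0
cap [ 0.463 -0.253  0.074] 102
cap [ 0.455 -0.34   0.074] 94
```

View pics/z1c.png

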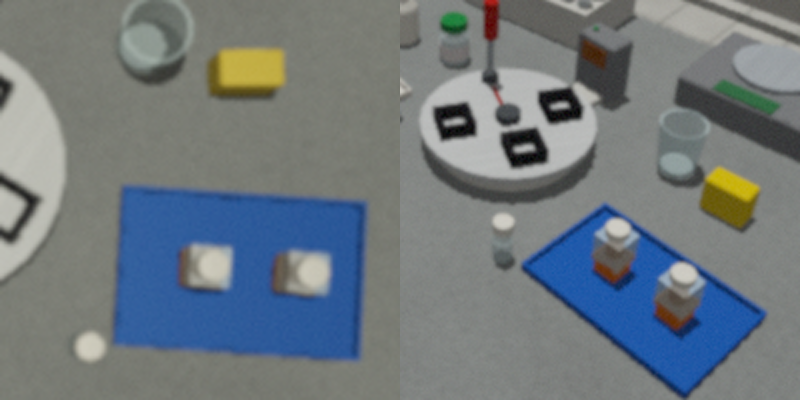

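Both cartridges stand upright inside the blue tray, all sockets are empty, and the crank hasn't moved (57.0°, was 56.9°). Handing in.

```bash
python3 -c "
from h import *
print(r.get_time_s(),np.round(r.get_ft_force(),1)); ticket.hand_in()"
```

```text
103.0167 [0.6 0.8 0.3]
the job is handed in; nothing more can be done
```

The job is done and handed in at about 103 s; no verdict is reported. I plugged the two cartridges present into two of the carousel's sockets and turned the crank anticlockwise to the end stop. Then I pulled both out and stood them in the blue tray.

- **Seating:** both cap tops read 112.2 mm when pressed, which is fully home. Both still looked seated in the pictures at the end stop.
- **End stop:** I turned the crank about 7.1 rad, until the tangential force rose to about 15 N. The camera then put it at about 57°, the same before and after unplugging. The angle I commanded was about 2–4° higher, which I put down to the arm and grip giving under load.
- **Final position:** both cartridges stand upright inside the blue tray, with caps measured at (0.463, -0.253) and (0.455, -0.340) m. The gripper was open and clear of everything.
- **Bystanders:** the ones in my last crops looked undisturbed. I did not measure any of their positions numerically, and the stopper was not in those crops.
- **Radial force:** while turning, the crank showed a steady outward pull of 1–6 N that my correction did not remove. It caused no visible harm.

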